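Load two tack-welding jigs with plate and tube

TASK

Load both tack-welding jigs ready for tacking: over the square post put the rectangular foot plate and then the square tube, and over the round post the round flange and then the pipe. The plates must lie flat down on the jig's raised pad (the foot plate between its four locating pins) with the tubes standing upright on them. Lower every part on, do not drop it.

Things in the scene. Friction and masses are not known exactly. Their poses are not given: they have to be found in the camera images.
- foot_plate: Rectangular steel foot plate lying flat, 90 mm (its x) by 56 mm (its y) by 12 mm thick, with a 34 mm square hole through its middle and a 9 mm bolt hole in each corner. About 0.3 kg. Origin: centre of its underside; z up. Best gripped across its 56 mm width at mid length.
- pipe_flange: Round steel flange lying flat, 62 mm in diameter and 12 mm thick, with a 34 mm round bore and four small bolt holes. About 0.2 kg. Origin: centre of its underside; z up.
- square_stub: Short piece of square steel tube standing upright, 40 by 40 mm outside (sides along its x and y), 34 mm square inside, 60 mm high, open at both ends. About 0.2 kg. Origin: centre of its lower end; z up.
- pipe_stub: Short piece of round steel pipe standing upright, 42 mm outside diameter, 34 mm bore, 60 mm high, open at both ends. About 0.2 kg. Origin: centre of its lower end; z up.
- post_jig: Fixed tack jig, origin centre of underside. Plate 124 (x) x 98 (y) x 12 mm; 44 mm square pad, top at z 20 mm; 30 mm square post on it (sides along x, y), straight to z 42, tapering to 14 mm wide at z 56. Four 8 mm pins at x +-40, y +-35, top z 28.5; the foot plate lies between them, long side along jig x. Seated: foot plate's origin at z 20 mm, tube's at z 32. Clutter nearby is under 30 mm high.
- pipe_jig: Fixed tack jig, origin centre of underside. Plate 104 x 104 x 12 mm; round pad 44 mm in diameter, top at z 20 mm; round post on it, 30 mm in diameter, straight up to z 42 mm, then tapering to 14 mm at z 56. Seated: flange's origin at z 20 mm, pipe's at z 32. Low tools lie about; a vice (75 mm high) stands left of y = 0.27, taller boxes beyond x = 0.69.
Not all that is in view belongs to the job. Leave any green look-alike of the square_stub alone.

How it is judged:
At the end, for the whole second after the job is handed in: Foot plate on the square-post jig (long side along the jig's x within 0.17 rad), flange on the round-post jig, undersides 20 mm above the jig's origin; square tube and pipe on them, lower ends at 32 mm (all -3/+3.5 mm); each within 5 mm of the post's axis, tilted under 0.06 rad, at rest (horizontal distance between each of foot_plate, square_stub and post_jig below 0.005 m and z of foot_plate in the frame of post_jig between 0.017 and 0.0235 m and angle between each of foot_plate, pipe_flange, square_stub, pipe_stub's own z axis and vertical below 0.06 rad and linear speed of each of foot_plate, pipe_flange, square_stub, pipe_stub below 0.02 m/s and angular speed of each of foot_plate, pipe_flange, square_stub, pipe_stub below 0.2 rad/s and angle between the x axis of foot_plate and the x axis of post_jig, either way round below 0.17 rad and horizontal distance between each of pipe_flange, pipe_stub and pipe_jig below 0.005 m and z of pipe_flange in the frame of pipe_jig between 0.017 and 0.0235 m and z of square_stub in the frame of post_jig between 0.029 and 0.0355 m and z of pipe_stub in the frame of pipe_jig between 0.029 and 0.0355 m); the robot touches nothing.
It fails at once if the foot plate is dropped or thrown: it moves faster than 0.75 m/s while the fingers do not hold it (linear speed of foot_plate above 0.75 m/s and contact force between the fingers and foot_plate below 0.2 N).
It fails at once if the flange is dropped or thrown: it moves faster than 0.75 m/s while the fingers do not hold it (linear speed of pipe_flange above 0.75 m/s and contact force between the fingers and pipe_flange below 0.2 N).
It fails at once if the square tube is dropped or thrown: it moves faster than 0.75 m/s while the fingers do not hold it (linear speed of square_stub above 0.75 m/s and contact force between the fingers and square_stub below 0.2 N).
It fails at once if the pipe is dropped or thrown: it moves faster than 0.75 m/s while the fingers do not hold it (linear speed of pipe_stub above 0.75 m/s and contact force between the fingers and pipe_stub below 0.2 N).
It also fails if it takes over 120 s, if anything falls off the work surface, if the arm or the gripper's body presses on something with over 40 N, if the wrist force passes 120 N, or if a joint passes its speed limit or range.

ROBOT

A 7-joint arm with a two-finger parallel gripper is mounted at the origin on a cart in front of the work surface, level with it; the furniture and walls round the work are solid. World frame = base frame: x ahead of the robot, y to its left, z up, the work surface at z = 0. Lengths are in m, angles in rad, forces in N, time in s.
With the tool pointing down it reaches from about 0.35 to 0.9 m from the base axis. Payload 8.1 kg.
Tool frame: the origin (TCP) lies between the finger pads; the fingertips stand 22 mm ahead of it and the grasp point (between the pads) lies 3 mm ahead of it; z points along the fingers, y is the direction in which the jaws open and shut (so a half turn about z gives the same grasp; the last joint's range is limited). The gripper opens to 85 mm and grips with 20 to 120 N. Pads are 22 mm wide; open, the fingers measure 114 mm over their backs; the gripper's body (76 mm by 85 mm) begins 54 mm behind the grasp point. The pads swing forward as they close: fully open they stand 13 mm farther back than shut.
Start: joints at [1.231, 0.434, 0.025, 1.573, -0.012, 1.134, -0.075], TCP at [0.147, -0.608, 0.253] pointing down, gripper open.
Joint ranges: [-2.62, 2.62], [-0.44, 2.09], [-1.27, 1.32], [0.08, 2.57], [-1.32, 4.46], [0.12, 2], [-2.74, 2.74]. Speed limits (rad/s): [2.22, 2.22, 3.01, 3.01, 3.14, 3.14, 3.14].

INTERFACE

Orientations are given as a rotation vector (axis times angle).
In Python, from plant import env gives the robot as it stands.
- The arm moves only by the tool servo_tool, never from a script. Its argument "steps" is one flat list of numbers, 6 for each row, row after row: the shift along the tool's x, y, z each as a share of 0.02 m, from -1 to 1, then the turn, a rotation vector about the tool's x, y, z each as a share of 0.1 rad, from -1 to 1. In form: [tx, ty, tz, rx, ry, rz, tx, ty, tz, rx, ry, rz, ...]. A call has exactly 10 rows; each row shifts and turns the pose as measured when the row begins, along the tool's axes as they then stand; what a row does not reach is not made up. A row lasts 1/10 s, in which the tool goes at most 50 mm and 8.59 degrees, less where a joint would pass 70% of its speed; a pose out of reach is approached as far as the arm can. A call with a number of a shift or a turn outside -1 to 1 is refused whole. A call with a gripper value outside its range is refused whole. "jaw" is the closure, from 0 (fully open) to 1 (shut), set as the call begins (left out, the last holds). The fingers move at their own pace and stop on an object; the grip force is fixed at half the most. Time passes only in rows, so rows that do not move let the fingers close, or fill a call up. It gives the time, the measured TCP pose, the force and the opening at its end, in the units of the state.
- env.observe(): the state, without advancing time (a new reading comes with each control period).
- env.snapshot(name): name is "side" or "top" or "wrist"; returns a dict with "img" (384x512x3 uint8, red, green, blue), "z_map" (384x512 float32, m along the optical axis (not along the pixel's ray), 0 where there is no reading), "camera_matrix" (3x3 intrinsics, pixels), "distortion" ([k1, k2, p1, p2, k3] as OpenCV has them; the pictures are not rectified), "R" (3x3) and "t" (3): a world point X has camera coordinates R X + t. Camera axes: x right, y down, z forward; pixel columns grow to the right and rows downward; lengths in m; the calibration is good to about 2 mm. A picture is of the moment at which its call begins.
- env.hand_in(): hands the job in, once; it reports no verdict.
The state is a dict: "t": time; "qpos": joint angles; "joint_vel": joint speeds; "joint_efforts": joint torques, N m; "tcp_pos": TCP position; "tcp_rot": TCP orientation; "force": force on the tool from outside, world axes, zero at the start; "ft_torque": the same for the moment, N m; "opening": finger opening in m.
Only numpy, scipy, OpenCV 4.12 (cv2) and the standard library are available. Lean on these libraries where they do the work, as an engineer would, in place of code of your own. Each camera call takes 0.05 s, during which the arm holds its last target. There are 200 camera calls.

## Working session

There is one attempt and no reset: what is moved stays moved. The work goes in short steps, Python scripts to look and compute and a tool call to move; the robot and the scene stay as the last step left them, time stands still between calls to the robot, and variables do not carry over. Pictures are saved under pics/ and viewed, about 12 in all and at most 16, crops included, and the job is handed in when it is done.

Besides the shell and the picture viewer there is one more tool, called after "Request:" in YAML: its name, and indented under it one key for each argument. servo_tool: Moves the arm, as the interface text tells. Shift numbers are shares of 0.02 m and turn numbers shares of 0.1 rad, none past 1 either way. Its arguments: {"type":"object","properties":{"steps":{"type":"array","items":{"type":"number","minimum":-1,"maximum":1}},"jaw":{"type":"number"}},"required":["steps"]}

```bash
ls; mkdir -p pics
cat > h.py <<'E'
import numpy as np, cv2
from plant import env
def snap(n,fn=None):
    s=env.snapshot(n)
    if fn: cv2.imwrite('pics/'+fn,cv2.cvtColor(s['img'],cv2.COLOR_RGB2BGR))
    return s
def cloud(s):
    h,w=s['z_map'].shape
    u,v=np.meshgrid(np.arange(w),np.arange(h))
    p=np.stack([u,v],-1).reshape(-1,1,2).astype(np.float64)
    n=cv2.undistortPoints(p,s['camera_matrix'],np.array(s['distortion'])).reshape(h,w,2)
    z=s['z_map'][...,None]
    c=np.concatenate([n*z,z],-1)
    X=(c-np.array(s['t']))@np.array(s['R'])
    X[s['z_map']<=0]=np.nan
    return X
E
python3 - <<'E'
from h import *
for n in('top','side'):
    s=snap(n,n+'0.png'); np.savez('/tmp/'+n,**s)
    R=np.array(s['R']);print(n,-R.T@s['t'],R.round(2).tolist(),s['camera_matrix'][0][0])
print(env.observe())
E
```

```text
pics
top [ 0.46176456 -0.03779073  0.88894583] [[0.01, -1.0, 0.03], [-1.0, -0.01, -0.09], [0.09, -0.02, -1.0]] 365.25169571532854
side [0.21342627 0.52262424 0.58609014] [[-0.86, -0.52, -0.02], [-0.33, 0.56, -0.76], [0.4, -0.65, -0.65]] 397.22361654045784
{'t': 0.1, 'qpos': array([ 1.23140627,  0.4351766 ,  0.02498914,  1.57396071, -0.01159471,
        1.13399772, -0.07511011]), 'joint_vel': array([-0.0011233 ,  0.00098447, -0.00013935, -0.00354843,  0.0002154 ,
       -0.00062404, -0.00154415]), 'joint_efforts': array([ 1.92065396e-03, -6.71746874e+01,  1.02725811e+00, -3.16902852e+01,
        1.57313776e-02,  7.23508027e-03,  1.09926873e-05]), 'tcp_pos': array([ 0.14646473, -0.60718677,  0.25260769]), 'tcp_rot': array([-3.11826197e+00, -3.70777712e-01,  4.75017671e-04]), 'force': array([-0.69999975, -0.01973903,  0.6773275 ]), 'ft_torque': array([-0.00663024, -0.00067743,  0.02341793]), 'opening': 0.0852364813633369}
```

View pics/top0.png

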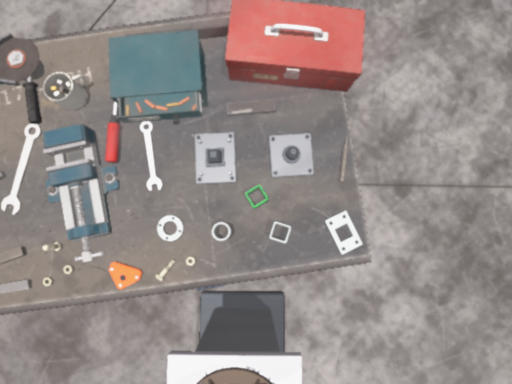

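View pics/side0.png

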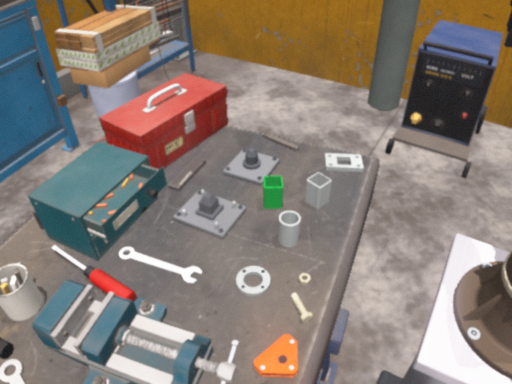

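The top view shows the foot plate at (344,232), the square tube at (281,232), the pipe at (221,231) and the flange at (170,228). The square-post jig is at (215,157), the round-post jig at (291,154), and the green decoy at (257,196). Next I'll measure them from depth.

```bash
cat > m.py <<'E'
from h import *
s=dict(np.load('/tmp/top.npz')); X=cloud(s)
def roi(u,v,r,lo,hi,n):
    P=X[v-r:v+r,u-r:u+r].reshape(-1,3); P=P[(P[:,2]>lo)&(P[:,2]<hi)]
    rect=cv2.minAreaRect((P[:,:2]*1000).astype(np.float32))
    print(n,len(P),'zmed %.4f'%np.median(P[:,2]),'rect',np.round(rect[0],1),np.round(rect[1],1),round(rect[2],1),'mean',P[:,:2].mean(0).round(4))
g=X[205:215,240:300].reshape(-1,3);print('table z',np.nanmedian(g[:,2]))
roi(344,232,25,.006,.03,'plate')
roi(170,228,18,.006,.03,'flange')
roi(281,232,16,.05,.075,'sq')
roi(221,231,16,.05,.075,'pipe')
roi(257,196,15,.05,.075,'green')
roi(215,157,30,.006,.016,'sqjig plate')
roi(215,157,15,.035,.07,'sqpost')
roi(215,157,15,.051,.07,'sqposttop')
roi(291,154,30,.006,.016,'rjig plate')
roi(291,154,15,.035,.07,'rpost')
roi(291,154,15,.051,.07,'rposttop')
E
python3 m.py
```

```text
table z 0.0007356184546299753
plate 678 zmed 0.0124 rect [ 440.3 -258.7] [98.1 57.3] 27.3 mean [ 0.4428 -0.2571]
flange 382 zmed 0.0125 rect [449.7 157.3] [59.9 60.3] 3.5 mean [0.4494 0.1578]
sq 95 zmed 0.0602 rect [443.9 -99.6] [39.9 39.2] 72.4 mean [ 0.4436 -0.0999]
pipe 104 zmed 0.0602 rect [443.9  33.6] [40.5 38.4] 0.9 mean [0.4444 0.034 ]
green 96 zmed 0.0606 rect [525.2 -45.4] [39.8 39.9] 32.3 mean [ 0.5255 -0.0455]
sqjig plate 1608 zmed 0.0127 rect [621.4  48.3] [124.5 114.6] 3.5 mean [0.6191 0.0559]
sqpost 173 zmed 0.0502 rect [619.8  55.9] [29.2 30.3] 2.3 mean [0.6187 0.0554]
sqposttop 81 zmed 0.0551 rect [620.1  55.6] [23.6 20.4] 8.3 mean [0.6205 0.0555]
rjig plate 1474 zmed 0.0128 rect [ 631.3 -129.3] [104.9 104.2] 4.5 mean [ 0.6297 -0.1289]
rpost 128 zmed 0.0506 rect [ 630.4 -129.1] [26.9 29.1] 48.0 mean [ 0.6289 -0.1282]
rposttop 62 zmed 0.0554 rect [ 630.3 -129.7] [19.8 18.5] 46.7 mean [ 0.6305 -0.129 ]
```

Run:
```python
import cv2
a=cv2.imread('pics/top0.png')[115:265,145:375]
cv2.imwrite('pics/c.png',cv2.resize(a,None,fx=3.4,fy=3.4,interpolation=cv2.INTER_CUBIC))
```

```text
(no output)
```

View pics/c.png

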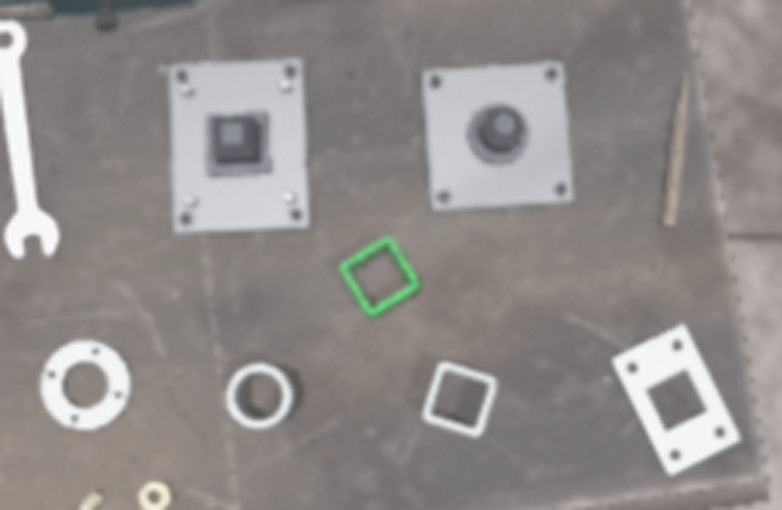

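The jigs are yawed about +0.06 rad. The plate's long axis is at about 26°, and the square tube is yawed about -17.6°. All sizes agree with the values given, so I'll go to the foot plate first.

Request:
servo_tool:
  steps: [0,0,0,0,0,-0.75,0,0,0,0,0,-0.75,0,0,0,0,0,-0.7,0.85,-0.38,0,0,0,0,0.85,-0.38,0,0,0,0,0.85,-0.38,0,0,0,0,0.85,-0.38,0,0,0,0,0.85,-0.38,0,0,0,0,0.85,-0.38,0,0,0,0,0.85,-0.38,0,0,0,0]
  jaw: 0

```text
t: 1.1
tcp_pos: [0.2349, -0.4953, 0.2496]
tcp_rot: [-3.051, -0.711, 0.001]
force: [0.4, 0.7, 0.6]
opening: 0.0856
```

```bash
cat >> h.py <<'E'
from scipy.spatial.transform import Rotation as Ro
def todo(x=None,y=None,z=None,yaw=None):
    """remaining shift in tool axes (units of 0.02 m) after removing tilt; turn units of 0.1 rad"""
    o=env.observe(); R=Ro.from_rotvec(o['tcp_rot']).as_matrix(); p=o['tcp_pos']
    t=np.array([a if a is not None else b for a,b in zip((x,y,z),p)])
    yw=np.arctan2(R[1,0],R[0,0]); want=yw if yaw is None else yaw
    W=Ro.from_euler('z',want)*Ro.from_euler('x',np.pi)
    rv=(Ro.from_matrix(R).inv()*W).as_rotvec()
    print('t %.2f'%o['t'],'tcp',p.round(4),'yaw %.3f'%yw,'F',o['force'].round(1),'open %.4f'%o['opening'],'q7 %.2f'%o['qpos'][6])
    print(' shift now-axes',(R.T@(t-p)/.02).round(2),' turn',(rv/.1).round(2),' shift in wanted axes',(W.as_matrix().T@(t-p)/.02).round(2))
E
python3 - <<'E'
from h import *
todo(.442,-.258,.25,.454)
E
```

```text
t 1.10 tcp [ 0.2349 -0.4953  0.2496] yaw 0.458 F [0.4 0.7 0.6] open 0.0856 q7 -0.11
 shift now-axes [14.53 -6.07  0.06]  turn [-0.09 -0.02  0.04]  shift in wanted axes [14.51 -6.12 -0.02]
```

Request:
servo_tool:
  steps: [1,-0.42,0,0,0,0,1,-0.42,0,0,0,0,1,-0.42,0,0,0,0,1,-0.42,0,0,0,0,1,-0.42,0,0,0,0,1,-0.42,0,0,0,0,1,-0.42,0,0,0,0,1,-0.42,0,0,0,0,1,-0.42,0,0,0,0,1,-0.42,0,0,0,0]

```text
t: 2.1
tcp_pos: [0.3873, -0.3075, 0.2509]
tcp_rot: [-3.048, -0.71, -0.0]
force: [-0.8, -0.2, 0.0]
opening: 0.0855
```

Request:
servo_tool:
  steps: [0.9,-0.38,0,0,0,0,0.9,-0.38,0,0,0,0,0.9,-0.38,0,0,0,0,0.9,-0.38,0,0,0,0,0.9,-0.38,0,0,0,0,0,0,0.8,0,0,0,0,0,0.8,0,0,0,0,0,0.8,0,0,0,0,0,0,0,0,0,0,0,0,0,0,0]

```text
t: 3.1
tcp_pos: [0.4551, -0.2088, 0.2034]
tcp_rot: [-3.043, -0.723, -0.003]
force: [0.9, 0.2, 0.9]
opening: 0.0851
```

Run:
```python
from h import *
s=snap('wrist','w1.png'); np.savez('/tmp/w1',**s)
todo(.442,-.258,.2,.454)
X=cloud(s); P=X.reshape(-1,3)
P=P[(P[:,2]>.006)&(P[:,2]<.03)&(abs(P[:,0]-.442)<.08)&(abs(P[:,1]+.258)<.08)]
r=cv2.minAreaRect((P[:,:2]*1000).astype(np.float32));print(len(P),r,np.median(P[:,2]))
```

```text
t 3.15 tcp [ 0.455  -0.2088  0.2034] yaw 0.467 F [-0.9  0.1 -0.5] open 0.0856 q7 -0.86
 shift now-axes [-1.69  1.9   0.14]  turn [-0.13 -0.05  0.13]  shift in wanted axes [-1.66  1.92  0.17]
3668 ((442.0097351074219, -259.56964111328125), (90.90528869628906, 55.9912223815918), 26.5412654876709) 0.010427521965901786
```

View pics/w1.png

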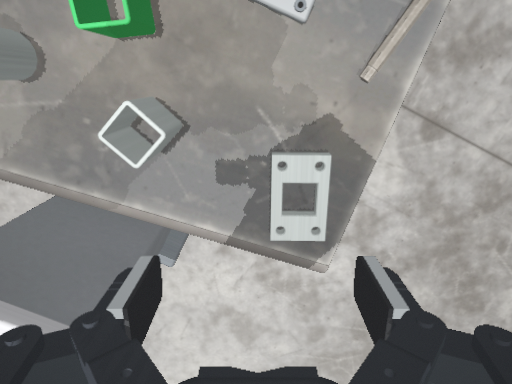

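The wrist view shows the plate at (300,196). Its measured size is 90.9 x 56 mm, centred at (0.442, -0.2596) with yaw 0.463, so it agrees with the given size. I'll centre on it and go down.

Request:
servo_tool:
  steps: [-0.57,0.66,0,-0.13,-0.05,0,-0.57,0.66,0,0,0,0,-0.57,0.66,0,0,0,0,0,0,1,0,0,0,0,0,1,0,0,0,0,0,1,0,0,0,0,0,1,0,0,0,0,0,1,0,0,0,0,0,0,0,0,0,0,0,0,0,0,0]

```text
t: 4.15
tcp_pos: [0.4422, -0.277, 0.1086]
tcp_rot: [3.041, 0.706, 0.011]
force: [0.4, -0.6, -0.4]
opening: 0.0854
```

Run:
```python
from h import *
todo(.442,-.2596,.022,.463)
```

```text
t 4.15 tcp [ 0.4422 -0.277   0.1086] yaw 0.456 F [ 0.4 -0.6 -0.4] open 0.0854 q7 -0.81
 shift now-axes [ 0.37 -0.88  4.32]  turn [ 0.21 -0.02 -0.07]  shift in wanted axes [ 0.38 -0.78  4.33]
```

Request:
servo_tool:
  steps: [0.15,-0.3,0.5,0.1,0,0,0.1,-0.2,0.5,0.1,0,0,0.05,-0.1,0.5,0,0,0,0,0,0.3,0,0,0,0,0,0.2,0,0,0,0,0,0,0,0,0,0,0,0,0,0,0,0,0,0,0,0,0,0,0,0,0,0,0,0,0,0,0,0,0]

```text
t: 5.15
tcp_pos: [0.4444, -0.2643, 0.0684]
tcp_rot: [3.058, 0.709, 0.009]
force: [-0.7, 0.2, -0.7]
opening: 0.0855
```

Run:
```python
from h import *
todo(.442,-.2596,.022,.463)
```

```text
t 5.15 tcp [ 0.4444 -0.2643  0.0684] yaw 0.456 F [-0.7  0.2 -0.7] open 0.0855 q7 -0.84
 shift now-axes [-0.01 -0.27  2.32]  turn [ 0.04 -0.05 -0.07]  shift in wanted axes [ 0.   -0.26  2.32]
```

Request:
servo_tool:
  steps: [0,-0.15,0.4,0,0,-0.07,0,-0.1,0.5,0,0,0,0,0,0.5,0,0,0,0,0,0.4,0,0,0,0,0,0.3,0,0,0,0,0,0.2,0,0,0,0,0,0,0,0,0,0,0,0,0,0,0,0,0,0,0,0,0,0,0,0,0,0,0]

```text
t: 6.15
tcp_pos: [0.4422, -0.2594, 0.0179]
tcp_rot: [3.055, 0.721, 0.009]
force: [-0.2, 0.7, 0.2]
opening: 0.0856
```

Request:
servo_tool:
  steps: [0,0,0,0,0,0,0,0,0,0,0,0,0,0,0,0,0,0,0,0,0,0,0,0,0,0,0,0,0,0,0,0,0,0,0,0,0,0,0,0,0,0,0,0,0,0,0,0,0,0,0,0,0,0,0,0,0,0,0,0]
  jaw: 1

```text
t: 7.15
tcp_pos: [0.4423, -0.2596, 0.0189]
tcp_rot: [3.055, 0.721, 0.01]
force: [-0.1, 0.3, 0.6]
opening: 0.0543
```

Run:
```python
from h import *
todo(.442,-.2596,.022,.463)
s=snap('wrist','w2.png')
```

```text
t 7.15 tcp [ 0.4423 -0.2596  0.0189] yaw 0.463 F [-0.1  0.3  0.6] open 0.0543 q7 -0.87
 shift now-axes [-0.01 -0.01 -0.15]  turn [ 0.04 -0.05  0.  ]  shift in wanted axes [-0.01 -0.01 -0.15]
```

View pics/w2.png

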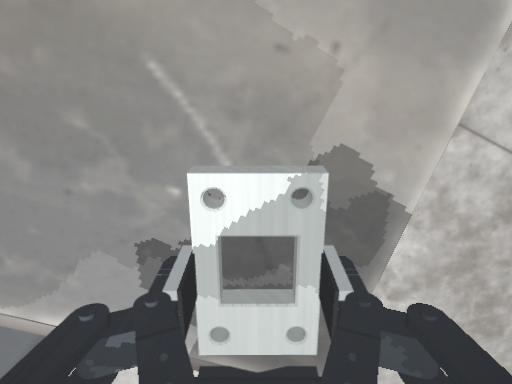

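The plate is gripped centrally between the pads, with an opening of 54 mm. I'll lift it and turn to jig yaw.

Request:
servo_tool:
  steps: [0,0,-0.2,0,0,0,0,0,-0.5,0,0,0,0,0,-0.7,0,0,0,0,0,-0.8,0,0,0.6,0,0,-0.8,0,0,0.8,0,0,-0.8,0,0,0.8,0,0,-0.6,0,0,0.8,0,0,-0.4,0,0,0.6,0,0,-0.2,0,0,0.3,0,0,0,0,0,0.1]

```text
t: 8.2
tcp_pos: [0.4405, -0.2586, 0.1273]
tcp_rot: [3.141, 0.076, 0.011]
force: [1.4, 0.0, -3.2]
opening: 0.0541
```

Run:
```python
from h import *
todo(.620,.0557,.12,.06)
```

```text
t 8.20 tcp [ 0.4405 -0.2586  0.1273] yaw 0.048 F [ 1.4  0.  -3.2] open 0.0541 q7 -1.15
 shift now-axes [  9.72 -15.26   0.43]  turn [ 0.   -0.07 -0.12]  shift in wanted axes [  9.9  -15.15   0.37]
```

Request:
servo_tool:
  steps: [0.2,-0.4,0,0,0,0,0.5,-0.8,0,0,0,0,0.6,-0.9,0,0,0,0,0.6,-0.9,0,0,0,0,0.6,-0.9,0,0,0,0,0.6,-0.9,0,0,0,0,0.6,-0.9,0,0,0,0,0.6,-0.9,0,0,0,0,0.6,-0.9,0,0,0,0,0.5,-0.8,0,0,0,0]

```text
t: 9.2
tcp_pos: [0.5394, -0.0763, 0.1226]
tcp_rot: [-3.137, -0.09, 0.005]
force: [0.6, -0.5, -3.0]
opening: 0.0546
```

Run:
```python
from h import *
todo(.620,.0557,.12,.06)
```

```text
t 9.20 tcp [ 0.5394 -0.0763  0.1226] yaw 0.057 F [ 0.6 -0.5 -3. ] open 0.0546 q7 -1.55
 shift now-axes [ 4.4  -6.36  0.14]  turn [-0.04  0.03 -0.03]  shift in wanted axes [ 4.42 -6.34  0.13]
```

Request:
servo_tool:
  steps: [0.6,-0.9,0,0,0,0,0.6,-0.9,0,0,0,0,0.6,-0.8,0,0,0,0,0.6,-0.7,0,0,0,0,0.5,-0.6,0,0,0,0,0.4,-0.5,0,0,0,0,0.3,-0.4,0,0,0,0,0.2,-0.2,0,0,0,0,0,0,0,0,0,0,0,0,0,0,0,0]

```text
t: 10.2
tcp_pos: [0.6105, 0.0404, 0.118]
tcp_rot: [-3.134, -0.107, 0.018]
force: [0.2, -0.3, -3.0]
opening: 0.0544
```

Run:
```python
from h import *
todo(.620,.0557,.12,.06)
s=snap('wrist','w3.png'); np.savez('/tmp/w3',**s)
X=cloud(s); P=X.reshape(-1,3)
k=(abs(P[:,0]-.62)<.09)&(abs(P[:,1]-.055)<.08)
for lo,hi in((.007,.0165),(.0165,.025),(.035,.07),(.051,.07),(.08,.12)):
    Q=P[k&(P[:,2]>lo)&(P[:,2]<hi)]
    if len(Q)>5: print(lo,len(Q),cv2.minAreaRect((Q[:,:2]*1000).astype(np.float32)),np.median(Q[:,2]))
```

```text
t 10.20 tcp [0.6105 0.0404 0.118 ] yaw 0.068 F [ 0.2 -0.3 -3. ] open 0.0544 q7 -1.73
 shift now-axes [ 0.53 -0.73 -0.1 ]  turn [-0.06  0.11  0.08]  shift in wanted axes [ 0.52 -0.74 -0.1 ]
0.007 12726 ((619.905517578125, 53.520267486572266), (123.97386932373047, 97.87559509277344), 3.278008222579956) 0.010323545398605744
0.0165 1142 ((619.8472900390625, 53.529842376708984), (87.03364562988281, 77.16523742675781), 3.3285982608795166) 0.018667005148406732
0.035 365 ((676.4631958007812, 84.87364959716797), (114.49124145507812, 47.783756256103516), 39.23773956298828) 0.06792295582644609
0.051 289 ((678.8153076171875, 84.25151824951172), (113.74708557128906, 46.01383972167969), 42.59674072265625) 0.0683183894802192
0.08 26154 ((642.03662109375, 57.867225646972656), (178.36483764648438, 90.47360229492188), 31.320768356323242) 0.10895413354563413
```

View pics/w3.png

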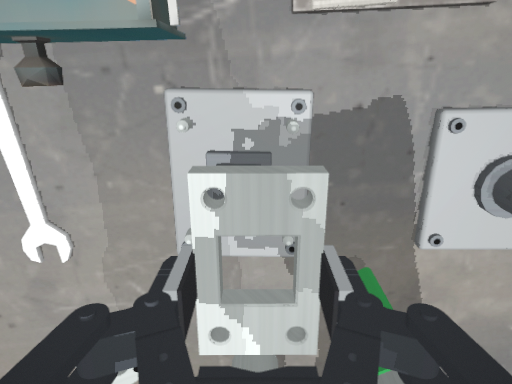

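The plate is held square over the jig. The jig measures 124 x 97.9 mm, centred at (0.6199, 0.0535) with yaw 0.057, which matches. Next I'll check where the plate's hole sits relative to the TCP in the same image, using hole corners of about (219,236), (297,236), (295,303) and (220,303).

Run:
```python
from h import *
s=dict(np.load('/tmp/w3.npz')); X=cloud(s); 
o=env.observe(); R=Ro.from_rotvec(o['tcp_rot']).as_matrix()
Y=(X-o['tcp_pos'])@R   # tool coordinates
# plate top face strip rows, mask of plate by tool z
m=(Y[...,2]>0)&(Y[...,2]<.016)
for u,v in((258,200),(205,270),(310,270),(258,330)): print(u,v,(Y[v,u]*1000).round(1))
for v in (175,215,228):
    c=np.where(m[v,150:370])[0]+150; print(v,c.min(),c.max(),(Y[v,c.min()]*1000).round(1),(Y[v,c.max()]*1000).round(1))
for v in (245,270,290):
    c=np.where(m[v,205:310])[0]+205; L=c[c<258].max(); Rr=c[c>258].min(); print(v,L,Rr,(Y[v,L]*1000).round(1),(Y[v,Rr]*1000).round(1))
for u in (235,258,280):
    c=np.where(m[170:354,u])[0]+170; a=c[c<270].max(); b=c[c>270].min(); print(u,c.min(),a,b,c.max(),[(Y[k,u]*1000).round(1).tolist() for k in (c.min(),a,b,c.max())])
```

```text
258 200 [33.9  1.4  9.5]
205 270 [  1.2 -21.9   9.4]
310 270 [ 1.3 24.1  9.1]
258 330 [-31.2   1.3   9.6]
175 187 328 [ 44.7 -26.7   9.1] [44.8 29.   8.6]
215 190 325 [ 27.3 -26.8   9.5] [27.7 28.9  8.6]
228 191 324 [ 21.5 -26.7   9.3] [21.4 29.1  9.3]
245 219 296 [ 11.2 -15.8  13.6] [11.2 18.1 13.5]
270 220 294 [ -1.4 -15.8  13.5] [-3.1 18.  16. ]
290 221 294 [-12.6 -15.8  14.2] [-12.3  18.1  13.8]
235 170 236 295 353 [[45.2, -8.1, 14.7], [17.4, -8.4, 9.9], [-15.8, -9.5, 14.9], [-43.5, -9.6, 8.4]]
258 170 235 295 353 [[45.5, 1.4, 13.4], [18.2, 1.4, 9.4], [-15.9, 1.4, 14.9], [-43.9, 1.3, 8.8]]
280 170 235 293 353 [[45.4, 10.4, 13.7], [18.1, 10.7, 9.5], [-15.4, 11.8, 15.8], [-44.5, 11.9, 9.4]]
```

Request:
servo_tool:
  steps: [0.2,-0.3,0,0,0.1,0,0.2,-0.25,0,0,0,0,0.05,-0.1,0,0,0,0.1,0,0,0,0,0,0,0,0,0.4,0,0,0,0,0,0.4,0,0,0,0,0,0.3,0,0,0,0,0,0.2,0,0,0,0,0,0,0,0,0,0,0,0,0,0,0]

```text
t: 11.25
tcp_pos: [0.618, 0.0528, 0.089]
tcp_rot: [-3.135, -0.085, 0.004]
force: [-0.2, -0.2, -2.7]
opening: 0.0545
```

Run:
```python
from h import *
todo(.6192,.0547,.039,.057)
```

```text
t 11.25 tcp [0.618  0.0528 0.089 ] yaw 0.055 F [-0.2 -0.2 -2.7] open 0.0545 q7 -1.77
 shift now-axes [ 0.07 -0.08  2.5 ]  turn [-0.05  0.02 -0.02]  shift in wanted axes [ 0.07 -0.09  2.5 ]
```

Request:
servo_tool:
  steps: [0.05,-0.1,0.2,0,0,0,0.02,0,0.3,0,0,0,0,0,0.3,0,0,0,0,0,0.3,0,0,0,0,0,0.3,0,0,0,0,0,0.2,0,0,0,0,0,0.1,0,0,0,0,0,0,0,0,0,0,0,0,0,0,0,0,0,0,0,0,0]

```text
t: 12.25
tcp_pos: [0.6197, 0.0552, 0.0522]
tcp_rot: [-3.135, -0.085, 0.003]
force: [0.6, 0.0, -3.5]
opening: 0.0542
```

Run:
```python
from h import *
todo(.6192,.0547,.039,.057)
```

```text
t 12.25 tcp [0.6197 0.0552 0.0522] yaw 0.054 F [ 0.6  0.  -3.5] open 0.0542 q7 -1.78
 shift now-axes [-0.02  0.03  0.66]  turn [-0.05  0.02 -0.03]  shift in wanted axes [-0.02  0.02  0.66]
```

Request:
servo_tool:
  steps: [0,0,0.2,0,0,0,0,0,0.2,0,0,0,0,0,0.1,0,0,0,0,0,0.06,0,0,0,0,0,0.05,0,0,0,0,0,0.03,0,0,0,0,0,0,0,0,0,0,0,0,0,0,0,0,0,0,0,0,0,0,0,0,0,0,0]

```text
t: 13.25
tcp_pos: [0.6202, 0.0554, 0.0393]
tcp_rot: [-3.135, -0.085, 0.0]
force: [-0.8, 0.3, -2.0]
opening: 0.0542
```

Run:
```python
from h import *
todo(.6192,.0547,.039,.057)
```

```text
t 13.25 tcp [0.6202 0.0554 0.0393] yaw 0.054 F [-0.8  0.3 -2. ] open 0.0542 q7 -1.78
 shift now-axes [-0.05  0.03  0.02]  turn [-0.05  0.   -0.03]  shift in wanted axes [-0.05  0.03  0.02]
```

Request:
servo_tool:
  steps: [0,0,0.04,0,0,0,0,0,0.03,0,0,0,0,0,0,0,0,0,0,0,0,0,0,0,0,0,0,0,0,0,0,0,0,0,0,0,0,0,0,0,0,0,0,0,0,0,0,0,0,0,0,0,0,0,0,0,0,0,0,0]

```text
t: 14.25
tcp_pos: [0.6203, 0.0554, 0.0393]
tcp_rot: [-3.135, -0.085, -0.0]
force: [-0.2, -0.0, 0.1]
opening: 0.0543
```

Request:
servo_tool:
  steps: [0,0,0,0,0,0,0,0,0,0,0,0,0,0,0,0,0,0,0,0,0,0,0,0,0,0,0,0,0,0,0,0,0,0,0,0,0,0,0,0,0,0,0,0,-0.2,0,0,0,0,0,-0.4,0,0,0,0,0,-0.5,0,0,0]
  jaw: 0

```text
t: 15.25
tcp_pos: [0.6204, 0.0553, 0.062]
tcp_rot: [-3.135, -0.085, 0.0]
force: [0.3, -0.7, -0.4]
opening: 0.0855
```

Request:
servo_tool:
  steps: [0,0,-1,0,0,0,0,0,-1,0,0,0,0,0,-1,0,0,0,0,0,-1,0,0,0,0,0,-1,0,0,0,0,0,-0.8,0,0,0,0,0,-0.5,0,0,0,0,0,-0.3,0,0,0,0,0,0,0,0,0,0,0,0,0,0,0]

```text
t: 16.25
tcp_pos: [0.621, 0.0547, 0.2082]
tcp_rot: [-3.134, -0.085, -0.011]
force: [-0.9, -0.7, -0.9]
opening: 0.0852
```

Run:
```python
from h import *
todo(.4439,-.0998,.19,-.307)
s=snap('wrist','w4.png'); np.savez('/tmp/w4',**s)
X=cloud(s); P=X.reshape(-1,3)
k=(abs(P[:,0]-.62)<.09)&(abs(P[:,1]-.055)<.08)
for lo,hi in((.007,.0165),(.026,.034),(.036,.07)):
    Q=P[k&(P[:,2]>lo)&(P[:,2]<hi)]
    if len(Q)>5: print(lo,len(Q),cv2.minAreaRect((Q[:,:2]*1000).astype(np.float32)),np.median(Q[:,2]))
```

```text
t 16.25 tcp [0.621  0.0547 0.2082] yaw 0.054 F [-0.9 -0.7 -0.9] open 0.0852 q7 -1.75
 shift now-axes [-9.27  7.24  0.8 ]  turn [-0.08 -0.06  3.61]  shift in wanted axes [-6.1  10.04  0.91]
0.007 6337 ((604.4354858398438, 40.7223014831543), (156.25247192382812, 121.72235870361328), 3.557770252227783) 0.01039349312132648
0.026 4292 ((592.4920043945312, 44.50237274169922), (160.5886688232422, 93.18719482421875), 18.756620407104492) 0.03037815188425852
0.036 1611 ((622.7994995117188, 50.610015869140625), (237.69622802734375, 48.093502044677734), 34.44099807739258) 0.05188319441536143
```

View pics/w4.png

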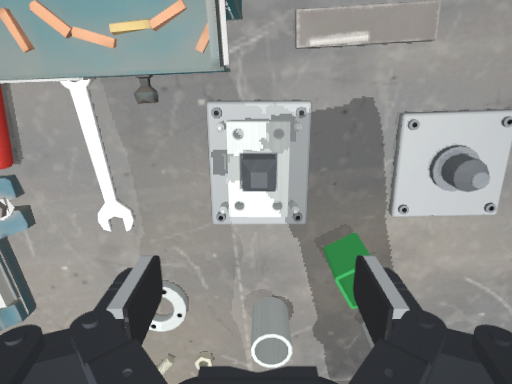

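The plate is seated flat on the pad between the pins, and the post shows through its hole at (259,172). The depth reads 30.4 mm, and this camera reads about 1.7 mm low, so the top is at about 32 mm. Next is the square tube.

Request:
servo_tool:
  steps: [0,0,0,0,0,0.6,0,0,0,0,0,0.8,0,0,0,0,0,0.8,0,0,0,0,0,0.8,0,0,0,0,0,0.6,-0.3,0.5,0,0,0,0,-0.5,0.9,0,0,0,0,-0.5,0.9,0,0,0,0,-0.5,0.9,0,0,0,0,-0.5,0.9,0,0,0,0]

```text
t: 17.3
tcp_pos: [0.544, -0.0109, 0.1983]
tcp_rot: [-3.101, 0.481, 0.014]
force: [-0.5, -0.0, 0.8]
opening: 0.0853
```

Run:
```python
from h import *
todo(.4439,-.0998,.19,-.307)
```

```text
t 17.30 tcp [ 0.544  -0.0109  0.1983] yaw -0.308 F [-0.5 -0.   0.8] open 0.0853 q7 -1.97
 shift now-axes [-3.42  5.75  0.44]  turn [-0.02  0.09 -0.01]  shift in wanted axes [-3.43  5.75  0.42]
```

Request:
servo_tool:
  steps: [-0.4,0.8,0,0,0,0,-0.4,0.8,0,0,0,0,-0.4,0.7,0,0,0,0,-0.4,0.7,0,0,0,0,-0.4,0.6,0,0,0,0,-0.3,0.4,0,0,0,0,-0.2,0.3,0,0,0,0,-0.1,0.2,0,0,0,0,-0.1,0.1,0,0,0,0,0,0,0,0,0,0]

```text
t: 18.3
tcp_pos: [0.4541, -0.0904, 0.197]
tcp_rot: [-3.104, 0.473, 0.022]
force: [-1.3, 0.6, -0.2]
opening: 0.0852
```

Run:
```python
from h import *
todo(.4439,-.0998,.19,-.307)
s=snap('wrist','w5.png'); np.savez('/tmp/w5',**s)
X=cloud(s); P=X.reshape(-1,3)
k=(abs(P[:,0]-.443)<.04)&(abs(P[:,1]+.1)<.04)
for lo,hi in((.052,.07),):
    Q=P[k&(P[:,2]>lo)&(P[:,2]<hi)]
    if len(Q)>5: print(lo,len(Q),cv2.minAreaRect((Q[:,:2]*1000).astype(np.float32)),np.median(Q[:,2]))
```

```text
t 18.30 tcp [ 0.4541 -0.0904  0.197 ] yaw -0.303 F [-1.3  0.6 -0.2] open 0.0852 q7 -1.80
 shift now-axes [-0.34  0.6   0.35]  turn [0.01 0.14 0.04]  shift in wanted axes [-0.34  0.6   0.35]
0.052 855 ((442.479248046875, -102.33557891845703), (40.15531539916992, 40.815242767333984), 72.7632064819336) 0.05802793228817313
```

Request:
servo_tool:
  steps: [-0.2,0.35,0,0,0.14,0,-0.15,0.25,0,0,0,0,-0.07,0.1,0.3,0,0,0,0,0,0.6,0,0,0,0,0,0.8,0,0,0,0,0,0.8,0,0,0,0,0,0.6,0,0,0,0,0,0.3,0,0,0,0,0,0,0,0,0,0,0,0,0,0,0]

```text
t: 19.35
tcp_pos: [0.4411, -0.1021, 0.1253]
tcp_rot: [3.105, -0.472, 0.004]
force: [0.1, 0.5, -0.2]
opening: 0.0853
```

Run:
```python
from h import *
todo(.442,-.1012,.047,-.301)
```

```text
t 19.35 tcp [ 0.4411 -0.1021  0.1253] yaw -0.301 F [ 0.1  0.5 -0.2] open 0.0853 q7 -1.78
 shift now-axes [ 0.02 -0.06  3.92]  turn [ 0.   -0.03 -0.  ]  shift in wanted axes [ 0.03 -0.06  3.92]
```

Request:
servo_tool:
  steps: [0,-0.05,0.3,0,0,0,0,0,0.6,0,0,0,0,0,0.7,0,0,0,0,0,0.7,0,0,0,0,0,0.6,0,0,0,0,0,0.4,0,0,0,0,0,0.3,0,0,0,0,0,0.2,0,0,0,0,0,0,0,0,0,0,0,0,0,0,0]

```text
t: 20.35
tcp_pos: [0.4459, -0.1011, 0.0489]
tcp_rot: [3.106, -0.471, 0.019]
force: [0.2, -0.4, -0.2]
opening: 0.0854
```

Request:
servo_tool:
  steps: [0,0,0,0,0,0,0,0,0,0,0,0,0,0,0,0,0,0,0,0,0,0,0,0,0,0,0,0,0,0,0,0,0,0,0,0,0,0,0,0,0,0,0,0,0,0,0,0,0,0,0,0,0,0,0,0,0,0,0,0]
  jaw: 1

```text
t: 21.35
tcp_pos: [0.4465, -0.1012, 0.05]
tcp_rot: [3.106, -0.471, 0.022]
force: [-0.3, 0.3, 0.4]
opening: 0.0393
```

Run:
```python
from h import *
todo(.442,-.1012,.047,-.301)
```

```text
t 21.35 tcp [ 0.4465 -0.1012  0.05  ] yaw -0.301 F [-0.3  0.3  0.4] open 0.0393 q7 -1.79
 shift now-axes [-0.22  0.07  0.15]  turn [-0.02 -0.14 -0.  ]  shift in wanted axes [-0.22  0.07  0.15]
```

Request:
servo_tool:
  steps: [0,0,-0.2,0,0,0,0,0,-0.4,0,0,0,0,0,-0.7,0,0,-0.3,0,0,-0.8,0,0,-0.6,0,0,-0.8,0,0,-0.7,0,0,-0.8,0,0,-0.7,0,0,-0.6,0,0,-0.6,0,0,-0.4,0,0,-0.4,0,0,-0.2,0,0,-0.2,0,0,0,0,0,-0.1]

```text
t: 22.35
tcp_pos: [0.4435, -0.1011, 0.1559]
tcp_rot: [3.136, 0.114, 0.02]
force: [0.4, -0.3, -1.7]
opening: 0.0393
```

Run:
```python
from h import *
s=snap('wrist'); np.savez('/tmp/w6',**s)
todo(.624,.0552,.155,.057)
o=env.observe(); R=Ro.from_rotvec(o['tcp_rot']).as_matrix()
Y=(cloud(s)-o['tcp_pos'])@R*1000; Q=Y.reshape(-1,3)
Q=Q[(Q[:,2]<-4)&(Q[:,2]>-13)&(abs(Q[:,1])<19)&(abs(Q[:,0])<32)]
print(len(Q),cv2.minAreaRect(Q[:,:2].astype(np.float32)),np.median(Q,0),Q.min(0),Q.max(0))
```

```text
t 22.40 tcp [ 0.4434 -0.1011  0.1555] yaw 0.073 F [ 0.3  0.6 -2.6] open 0.0392 q7 -1.45
 shift now-axes [ 9.57 -7.14  0.11]  turn [ 0.04 -0.12  0.16]  shift in wanted axes [ 9.46 -7.29  0.03]
3404 ((-3.4405059814453125, 0.0418548583984375), (37.90175247192383, 41.705684661865234), 89.970703125) [-1.16749322 -2.64268567 -8.14233433] [-24.29391145 -18.91598306 -12.98816955] [17.40509434 18.99589225 -4.00192658]
```

Request:
servo_tool:
  steps: [0.3,-0.2,0,0,-0.1,0.15,0.6,-0.4,0,0,0,0,0.7,-0.6,0,0,0,0,0.7,-0.6,0,0,0,0,0.8,-0.6,0,0,0,0,0.8,-0.6,0,0,0,0,0.8,-0.6,0,0,0,0,0.8,-0.6,0,0,0,0,0.7,-0.6,0,0,0,0,0.7,-0.5,0,0,0,0]

```text
t: 23.4
tcp_pos: [0.584, 0.0245, 0.149]
tcp_rot: [3.138, 0.082, -0.01]
force: [-0.6, 0.3, -2.4]
opening: 0.039
```

Run:
```python
from h import *
todo(.624,.0554,.155,.057)
```

```text
t 23.40 tcp [0.584  0.0245 0.149 ] yaw 0.052 F [-0.6  0.3 -2.4] open 0.0390 q7 -1.73
 shift now-axes [ 2.08 -1.44 -0.32]  turn [ 0.02  0.06 -0.05]  shift in wanted axes [ 2.08 -1.43 -0.3 ]
```

Request:
servo_tool:
  steps: [0.5,-0.35,0,0,0,0,0.4,-0.25,0,0,0,0,0.3,-0.15,0,0,0,0,0.2,-0.1,0,0,0,0,0.1,-0.05,0,0,0,0,0,0,0,0,0,0,0,0,0,0,0,0,0,0,0,0,0,0,0,0,0,0,0,0,0,0,0,0,0,0]

```text
t: 24.4
tcp_pos: [0.6153, 0.0475, 0.1466]
tcp_rot: [3.138, 0.082, -0.015]
force: [0.2, -0.3, -1.0]
opening: 0.0391
```

Run:
```python
from h import *
todo(.624,.0554,.155,.057)
```

```text
t 24.40 tcp [0.6153 0.0475 0.1466] yaw 0.052 F [ 0.2 -0.3 -1. ] open 0.0391 q7 -1.76
 shift now-axes [ 0.45 -0.37 -0.43]  turn [ 0.02  0.1  -0.05]  shift in wanted axes [ 0.46 -0.37 -0.42]
```

Request:
servo_tool:
  steps: [0.2,-0.2,0,0,0.2,0,0.15,-0.12,0,0,0,0,0.1,-0.06,0,0,0,0,0,0,0.3,0,0,0,0,0,0.5,0,0,0,0,0,0.4,0,0,0,0,0,0.3,0,0,0,0,0,0.2,0,0,0,0,0,0,0,0,0,0,0,0,0,0,0]

```text
t: 25.4
tcp_pos: [0.6243, 0.056, 0.1083]
tcp_rot: [3.138, 0.082, 0.016]
force: [-0.5, 0.8, -2.0]
opening: 0.0393
```

Run:
```python
from h import *
todo(.624,.0554,.082,.057)
s=snap('side'); cv2.imwrite('pics/s1.png',cv2.cvtColor(cv2.resize(s['img'][100:300,120:360],None,fx=3,fy=3,interpolation=cv2.INTER_CUBIC),cv2.COLOR_RGB2BGR))
```

```text
t 25.40 tcp [0.6243 0.056  0.1083] yaw 0.052 F [-0.5  0.8 -2. ] open 0.0393 q7 -1.78
 shift now-axes [-0.03  0.03  1.31]  turn [ 0.03 -0.1  -0.05]  shift in wanted axes [-0.02  0.03  1.31]
```

View pics/s1.png

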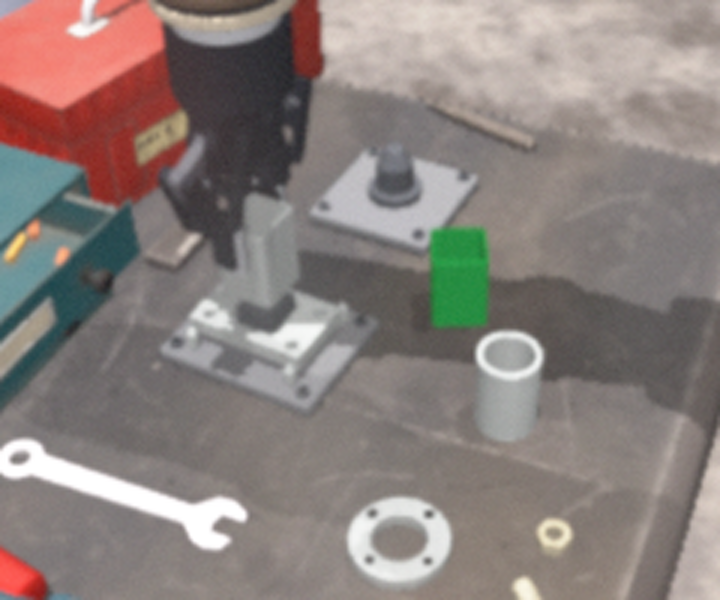

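The tube is upright right over the post, with its lower end at about 58 mm. I'll lower it.

Request:
servo_tool:
  steps: [0,0,0.2,0,0,0,0,0,0.2,0,0,0,0,0,0.2,0,0,0,0,0,0.1,0,0,0,0,0,0,0,0,0,0,0,0,0,0,0,0,0,0,0,0,0,0,0,0,0,0,0,0,0,0,0,0,0,0,0,0,0,0,0]

```text
t: 26.45
tcp_pos: [0.6252, 0.056, 0.0943]
tcp_rot: [3.139, 0.081, 0.019]
force: [-0.1, 0.3, -1.5]
opening: 0.0392
```

Run:
```python
from h import *
todo(.624,.0554,.082,.057)
```

```text
t 26.45 tcp [0.6252 0.056  0.0943] yaw 0.052 F [-0.1  0.3 -1.5] open 0.0392 q7 -1.79
 shift now-axes [-0.07  0.03  0.61]  turn [ 0.02 -0.12 -0.05]  shift in wanted axes [-0.06  0.03  0.61]
```

Request:
servo_tool:
  steps: [-0.05,0.02,0.15,0,0,0,0,0,0.15,0,0,0,0,0,0.12,0,0,0,0,0,0.08,0,0,0,0,0,0.06,0,0,0,0,0,0.04,0,0,0,0,0,0,0,0,0,0,0,0,0,0,0,0,0,0,0,0,0,0,0,0,0,0,0]

```text
t: 27.45
tcp_pos: [0.6246, 0.0556, 0.0822]
tcp_rot: [3.139, 0.081, 0.02]
force: [-0.4, 1.0, -1.4]
opening: 0.0391
```

Run:
```python
from h import *
todo(.624,.0554,.082,.057)
```

```text
t 27.45 tcp [0.6246 0.0556 0.0822] yaw 0.052 F [-0.4  1.  -1.4] open 0.0391 q7 -1.79
 shift now-axes [-0.03  0.01  0.01]  turn [ 0.02 -0.13 -0.05]  shift in wanted axes [-0.03  0.01  0.01]
```

Request:
servo_tool:
  steps: [0,0,0.04,0,0,0,0,0,0.04,0,0,0,0,0,0,0,0,0,0,0,0,0,0,0,0,0,0,0,0,0,0,0,0,0,0,0,0,0,0,0,0,0,0,0,0,0,0,0,0,0,0,0,0,0,0,0,0,0,0,0]

```text
t: 28.45
tcp_pos: [0.6248, 0.0556, 0.0822]
tcp_rot: [3.138, 0.081, 0.021]
force: [-0.5, -0.2, 0.7]
opening: 0.0392
```

Request:
servo_tool:
  steps: [0,0,0,0,0,0,0,0,0,0,0,0,0,0,0,0,0,0,0,0,0,0,0,0,0,0,0,0,0,0,0,0,0,0,0,0,0,0,0,0,0,0,0,0,-0.2,0,0,0,0,0,-0.4,0,0,0,0,0,-0.6,0,0,0]
  jaw: 0

```text
t: 29.45
tcp_pos: [0.624, 0.0556, 0.1064]
tcp_rot: [3.138, 0.081, 0.019]
force: [0.6, -0.3, 0.1]
opening: 0.0852
```

Request:
servo_tool:
  steps: [0,0,-1,0,0,0,0,0,-1,0,0,0,0,0,-1,0,0,0,0,0,-1,0,0,0,0,0,-0.8,0,-0.1,0,0,0,-0.5,0,0,0,0,0,-0.3,0,0,0,0,0,0,0,0,0,0,0,0,0,0,0,0,0,0,0,0,0]

```text
t: 30.45
tcp_pos: [0.6232, 0.0561, 0.2316]
tcp_rot: [3.139, 0.082, 0.015]
force: [-0.2, 0.2, 0.5]
opening: 0.0855
```

Run:
```python
from h import *
s=snap('wrist'); np.savez('/tmp/w7',**s); s2=snap('top'); np.savez('/tmp/top2',**s2)
a=cv2.resize(s['img'][:, :],(400,300)); b=cv2.resize(s2['img'][110:260,140:340],(400,300),interpolation=cv2.INTER_CUBIC)
cv2.imwrite('pics/m7.png',cv2.cvtColor(np.hstack([a,b]),cv2.COLOR_RGB2BGR))
todo(.449,.156,.2,.0)
for n,S in(('wrist',s),('top',s2)):
  P=cloud(S).reshape(-1,3)
  for nm,cx,cy,r,lo,hi in(('tube',.62,.055,.035,.082,.1),('flange',.449,.157,.045,.006,.03),('pipe',.444,.033,.03,.052,.07),('rjig',.63,-.129,.07,.007,.0165),('rtop',.63,-.129,.02,.05,.06)):
    Q=P[(abs(P[:,0]-cx)<r)&(abs(P[:,1]-cy)<r)&(P[:,2]>lo)&(P[:,2]<hi)]
    if len(Q)>20: print(n,nm,len(Q),np.round(cv2.minAreaRect((Q[:,:2]*1000).astype(np.float32))[0],1),np.round(cv2.minAreaRect((Q[:,:2]*1000).astype(np.float32))[1],1),np.median(Q[:,2]).round(4))
```

```text
t 30.55 tcp [0.6231 0.0561 0.2314] yaw 0.052 F [-0.2 -0.8 -0.3] open 0.0854 q7 -1.76
 shift now-axes [-8.45 -5.44  1.49]  turn [ 0.01 -0.09  0.52]  shift in wanted axes [-8.71 -5.    1.57]
wrist tube 871 [621.   53.8] [40.1 40.1] 0.0899
wrist flange 832 [446.6 145.8] [38.6 63.3] 0.0102
wrist pipe 599 [443.9  31.4] [42.9 40. ] 0.0577
wrist rjig 8144 [ 629.6 -131.7] [104.3 104.2] 0.0105
wrist rtop 343 [ 629.9 -130.9] [16.8 19.6] 0.054
top rjig 1495 [ 631.2 -129.5] [104.9 104.4] 0.0127
top rtop 72 [ 631.1 -129.3] [19.4 21.2] 0.055
```

View pics/m7.png

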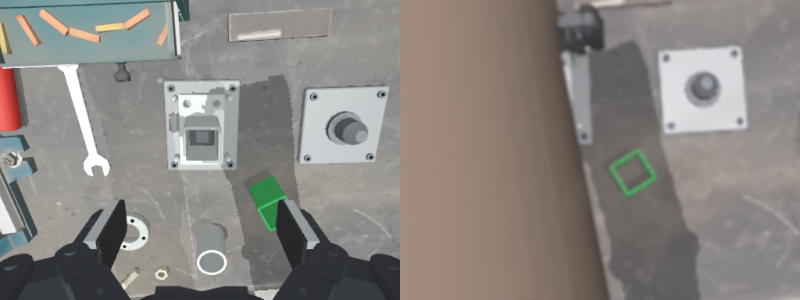

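The tube is seated at z of about 92 mm on top, and centred on the jig. The round post measures about (0.630, -0.130). Next is the flange, at about (0.449, 0.156).

Request:
servo_tool:
  steps: [-0.4,-0.3,0,0,0,0,-0.7,-0.5,0,0,0,0,-0.9,-0.6,0,0,0,0,-0.9,-0.6,0,0,0,0,-0.9,-0.6,0.2,0,0,0,-0.9,-0.6,0.3,0,0,0,-0.8,-0.5,0.3,0,0,0,-0.7,-0.4,0.3,0,0,0,-0.5,-0.3,0.3,0,0,0,-0.3,-0.2,0,0,0,0]

```text
t: 31.55
tcp_pos: [0.4665, 0.1456, 0.1973]
tcp_rot: [3.138, 0.084, 0.003]
force: [0.1, 0.1, -0.8]
opening: 0.0854
```

Request:
servo_tool:
  steps: [-0.2,-0.1,0,0,0,0,0,0,0,0,0,0,0,0,0,0,0,0,0,0,0,0,0,0,0,0,0,0,0,0,0,0,0,0,0,0,0,0,0,0,0,0,0,0,0,0,0,0,0,0,0,0,0,0,0,0,0,0,0,0]

```text
t: 32.55
tcp_pos: [0.4641, 0.1467, 0.198]
tcp_rot: [3.138, 0.08, 0.006]
force: [0.3, -0.5, 0.4]
opening: 0.0854
```

Run:
```python
from h import *
todo(.449,.156,.11)
s=snap('wrist'); np.savez('/tmp/w8',**s)
P=cloud(s).reshape(-1,3)
for nm,cx,cy,r,lo,hi in(('flange',.449,.157,.045,.006,.03),('pipe',.444,.033,.03,.052,.07)):
    Q=P[(abs(P[:,0]-cx)<r)&(abs(P[:,1]-cy)<r)&(P[:,2]>lo)&(P[:,2]<hi)]
    if len(Q)>20: print(nm,len(Q),cv2.minEnclosingCircle((Q[:,:2]*1000).astype(np.float32)),np.round(cv2.minAreaRect((Q[:,:2]*1000).astype(np.float32))[:2],1),np.median(Q[:,2]).round(4))
```

```text
t 32.55 tcp [0.4641 0.1467 0.198 ] yaw 0.051 F [ 0.3 -0.5  0.4] open 0.0854 q7 -2.02
 shift now-axes [-0.75 -0.51  4.4 ]  turn [ 0.02 -0.04 -0.  ]  shift in wanted axes [-0.73 -0.5   4.4 ]
flange 2185 ((448.3556823730469, 156.860107421875), 30.869949340820312) [[448.3 157.1]
 [ 61.   59.8]] 0.0103
pipe 957 ((442.9299011230469, 31.674137115478516), 21.233596801757812) [[443.4  31.5]
 [ 41.7  40.6]] 0.0578
```

Request:
servo_tool:
  steps: [-0.3,-0.25,0,0,0,0,-0.25,-0.2,0.3,0,0,0,-0.15,-0.1,0.6,0,0,0,0,0,0.8,0,0,0,0,0,0.9,0,0,0,0,0,0.9,0,0,0,0,0,0.7,0,0,0,0,0,0.4,0,0,0,0,0,0.2,0,0,0,0,0,0,0,0,0]

```text
t: 33.6
tcp_pos: [0.4449, 0.1612, 0.0971]
tcp_rot: [3.14, 0.087, 0.006]
force: [-0.1, 0.7, 0.3]
opening: 0.0856
```

Run:
```python
from h import *
todo(.4487,.1575,.0185)
```

```text
t 33.60 tcp [0.4449 0.1612 0.0971] yaw 0.055 F [-0.1  0.7  0.3] open 0.0856 q7 -2.11
 shift now-axes [0.16 0.19 3.93]  turn [ 0.01 -0.04 -0.  ]  shift in wanted axes [0.18 0.19 3.93]
```

Request:
servo_tool:
  steps: [0.1,0.12,0.3,0,0,0,0.05,0.07,0.5,0,0,0,0,0,0.6,0,0,0,0,0,0.6,0,0,0,0,0,0.5,0,0,0,0,0,0.4,0,0,0,0,0,0.3,0,0,0,0,0,0.2,0,0,0,0,0,0.1,0,0,0,0,0,0,0,0,0]

```text
t: 34.6
tcp_pos: [0.4514, 0.1574, 0.0237]
tcp_rot: [-3.139, -0.085, -0.014]
force: [-0.7, -0.6, -0.5]
opening: 0.0852
```

Run:
```python
from h import *
todo(.4487,.1575,.0185)
```

```text
t 34.60 tcp [0.4514 0.1574 0.0237] yaw 0.054 F [-0.7 -0.6 -0.5] open 0.0852 q7 -2.14
 shift now-axes [-0.14 -0.01  0.26]  turn [-0.01 -0.09  0.  ]  shift in wanted axes [-0.13 -0.01  0.26]
```

Request:
servo_tool:
  steps: [-0.1,0,0.15,0,-0.09,0,-0.04,0,0.08,0,0,0,0,0,0.03,0,0,0,0,0,0,0,0,0,0,0,0,0,0,0,0,0,0,0,0,0,0,0,0,0,0,0,0,0,0,0,0,0,0,0,0,0,0,0,0,0,0,0,0,0]

```text
t: 35.6
tcp_pos: [0.4491, 0.1576, 0.0192]
tcp_rot: [-3.139, -0.085, -0.002]
force: [-0.8, -0.1, 0.0]
opening: 0.0854
```

Request:
servo_tool:
  steps: [0,0,0,0,0,0,0,0,0,0,0,0,0,0,0,0,0,0,0,0,0,0,0,0,0,0,0,0,0,0,0,0,0,0,0,0,0,0,0,0,0,0,0,0,0,0,0,0,0,0,0,0,0,0,0,0,0,0,0,0]
  jaw: 1

```text
t: 36.6
tcp_pos: [0.449, 0.1576, 0.0202]
tcp_rot: [-3.139, -0.086, -0.002]
force: [-0.4, -1.4, 1.5]
opening: 0.0588
```

Run:
```python
from h import *
todo(.4487,.1575,.0185)
s=snap('wrist','w9.png'); np.savez('/tmp/w9',**s)
```

```text
t 36.60 tcp [0.449  0.1576 0.0202] yaw 0.055 F [-0.4 -1.4  1.5] open 0.0588 q7 -2.14
 shift now-axes [-0.02  0.01  0.08]  turn [-0.01 -0.01  0.  ]  shift in wanted axes [-0.02  0.01  0.08]
```

View pics/w9.png

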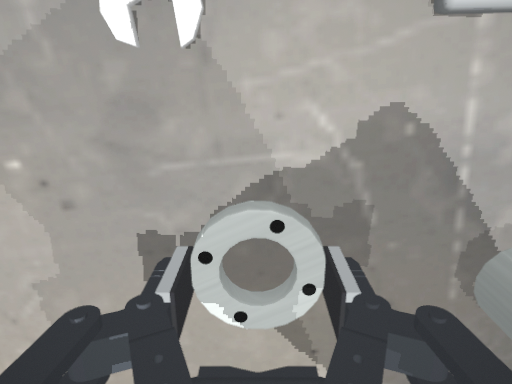

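The flange is gripped centrally, with its bore at (258,265). I'll lift it.

Request:
servo_tool:
  steps: [0,0,-0.2,0,0,0,0,0,-0.5,0,0,0,0,0,-0.8,0,0,0,0,0,-0.9,0,0,0,0,0,-0.9,0,0,0,0,0,-0.9,0,0,0,0,0,-0.8,0,0,0,0,0,-0.6,0,0,0,0,0,-0.3,0,0,0,0,0,0,0,0,0]

```text
t: 37.65
tcp_pos: [0.4471, 0.1568, 0.1469]
tcp_rot: [-3.139, -0.086, 0.0]
force: [0.9, -0.2, -2.5]
opening: 0.0589
```

Run:
```python
from h import *
todo(.630,-.130,.14)
s=snap('wrist')
o=env.observe(); R=Ro.from_rotvec(o['tcp_rot']).as_matrix()
Y=(cloud(s)-o['tcp_pos'])@R*1000
for v,u in((215,240),(265,205),(265,312),(308,270)): print(Y[v,u].round(1))
```

```text
t 37.65 tcp [0.4471 0.1568 0.1469] yaw 0.055 F [ 0.9 -0.2 -2.5] open 0.0589 q7 -2.07
 shift now-axes [ 8.34 14.82  0.33]  turn [-0.01 -0.    0.  ]  shift in wanted axes [ 8.34 14.82  0.35]
[27.5 -6.   8.8]
[  3.6 -21.8   9.3]
[ 3.8 25.   8.8]
[-19.3   6.9   9.7]
```

Request:
servo_tool:
  steps: [0.2,0.4,0,0,0,0,0.4,0.7,0,0,0,0,0.5,0.9,0,0,0,0,0.5,0.9,0,0,0,0,0.5,0.9,0,0,0,0,0.5,0.9,0,0,0,0,0.5,0.9,0,0,0,0,0.5,0.9,0,0,0,0,0.5,0.9,0,0,0,0,0.5,0.9,0,0,0,0]

```text
t: 38.7
tcp_pos: [0.5476, -0.0146, 0.1376]
tcp_rot: [3.138, 0.093, -0.024]
force: [0.9, 0.6, -2.8]
opening: 0.059
```

Run:
```python
from h import *
todo(.630,-.130,.14)
```

```text
t 38.70 tcp [ 0.5476 -0.0146  0.1376] yaw 0.059 F [ 0.9  0.6 -2.8] open 0.0590 q7 -1.67
 shift now-axes [ 3.77  6.01 -0.17]  turn [0.02 0.15 0.  ]  shift in wanted axes [ 3.77  6.01 -0.12]
```

Request:
servo_tool:
  steps: [0.5,0.9,0,0,0.1,0,0.5,0.8,0,0,0,0,0.5,0.8,0,0,0,0,0.5,0.7,0,0,0,0,0.5,0.6,0,0,0,0,0.3,0.4,0,0,0,0,0.2,0.3,0,0,0,0,0.1,0.2,0,0,0,0,0,0,0,0,0,0,0,0,0,0,0,0]

```text
t: 39.7
tcp_pos: [0.6132, -0.1184, 0.1277]
tcp_rot: [3.136, 0.083, -0.032]
force: [-0.3, 0.4, -2.2]
opening: 0.059
```

Run:
```python
from h import *
todo(.630,-.130,.1)
s=snap('wrist'); P=cloud(s).reshape(-1,3)
Q=P[(abs(P[:,0]-.63)<.07)&(abs(P[:,1]+.13)<.07)&(P[:,2]>.007)&(P[:,2]<.0165)]
print(cv2.minAreaRect((Q[:,:2]*1000).astype(np.float32)))
```

```text
t 39.70 tcp [ 0.6132 -0.1184  0.1277] yaw 0.053 F [-0.3  0.4 -2.2] open 0.0590 q7 -1.49
 shift now-axes [0.84 0.62 1.37]  turn [0.03 0.2  0.  ]  shift in wanted axes [0.81 0.62 1.38]
((630.350830078125, -131.81842041015625), (103.5252914428711, 104.05785369873047), 4.1739821434021)
```

Request:
servo_tool:
  steps: [0.3,0.25,0,0,0.2,0,0.3,0.2,0,0,0,0,0.15,0.12,0,0,0,0,0.05,0.05,0.3,0,0,0,0,0,0.5,0,0,0,0,0,0.5,0,0,0,0,0,0.4,0,0,0,0,0,0.2,0,0,0,0,0,0,0,0,0,0,0,0,0,0,0]

```text
t: 40.75
tcp_pos: [0.6302, -0.129, 0.0853]
tcp_rot: [3.138, 0.087, -0.001]
force: [0.2, -0.3, -2.2]
opening: 0.0587
```

Run:
```python
from h import *
todo(.6295,-.1305,.0402)
```

```text
t 40.75 tcp [ 0.6302 -0.129   0.0853] yaw 0.056 F [ 0.2 -0.3 -2.2] open 0.0587 q7 -1.48
 shift now-axes [-0.04  0.07  2.25]  turn [0.02 0.01 0.  ]  shift in wanted axes [-0.04  0.07  2.25]
```

Request:
servo_tool:
  steps: [-0.04,0.07,0.2,0,0,0,0,0,0.3,0,0,0,0,0,0.3,0,0,0,0,0,0.3,0,0,0,0,0,0.2,0,0,0,0,0,0.2,0,0,0,0,0,0,0,0,0,0,0,0,0,0,0,0,0,0,0,0,0,0,0,0,0,0,0]

```text
t: 41.75
tcp_pos: [0.6301, -0.1307, 0.0535]
tcp_rot: [3.138, 0.087, 0.002]
force: [1.0, -0.7, -2.0]
opening: 0.059
```

Run:
```python
from h import *
todo(.6295,-.1305,.0402)
```

```text
t 41.75 tcp [ 0.6301 -0.1307  0.0535] yaw 0.056 F [ 1.  -0.7 -2. ] open 0.0590 q7 -1.49
 shift now-axes [-0.03 -0.01  0.66]  turn [ 0.03 -0.01 -0.  ]  shift in wanted axes [-0.03 -0.01  0.66]
```

Request:
servo_tool:
  steps: [0,0,0.2,0,0,0,0,0,0.2,0,0,0,0,0,0.1,0,0,0,0,0,0.06,0,0,0,0,0,0.06,0,0,0,0,0,0.05,0,0,0,0,0,0.04,0,0,0,0,0,0,0,0,0,0,0,0,0,0,0,0,0,0,0,0,0]

```text
t: 42.75
tcp_pos: [0.6307, -0.1308, 0.0407]
tcp_rot: [3.137, 0.087, 0.004]
force: [0.7, -0.1, -2.1]
opening: 0.0588
```

Run:
```python
from h import *
todo(.6295,-.1305,.0402)
```

```text
t 42.75 tcp [ 0.6307 -0.1308  0.0407] yaw 0.055 F [ 0.7 -0.1 -2.1] open 0.0588 q7 -1.49
 shift now-axes [-0.06 -0.02  0.02]  turn [ 0.03 -0.03 -0.  ]  shift in wanted axes [-0.06 -0.02  0.02]
```

Request:
servo_tool:
  steps: [0,0,0.05,0,0,0,0,0,0.04,0,0,0,0,0,0.03,0,0,0,0,0,0,0,0,0,0,0,0,0,0,0,0,0,0,0,0,0,0,0,0,0,0,0,0,0,0,0,0,0,0,0,0,0,0,0,0,0,0,0,0,0]

```text
t: 43.75
tcp_pos: [0.6309, -0.1308, 0.0404]
tcp_rot: [3.137, 0.087, 0.005]
force: [-1.3, -0.3, 1.5]
opening: 0.0592
```

Request:
servo_tool:
  steps: [0,0,0,0,0,0,0,0,0,0,0,0,0,0,0,0,0,0,0,0,0,0,0,0,0,0,0,0,0,0,0,0,0,0,0,0,0,0,0,0,0,0,0,0,-0.2,0,0,0,0,0,-0.4,0,0,0,0,0,-0.5,0,0,0]
  jaw: 0

```text
t: 44.75
tcp_pos: [0.6306, -0.1307, 0.0626]
tcp_rot: [3.137, 0.087, 0.003]
force: [0.2, -0.8, -0.3]
opening: 0.0852
```

Request:
servo_tool:
  steps: [0,0,-1,0,0,0,0,0,-1,0,0,0,0,0,-1,0,0,0,0,0,-1,0,0,0,0,0,-1,0,0,0,0,0,-0.8,0,0,0,0,0,-0.5,0,0,0,0,0,-0.3,0,0,0,0,0,0,0,0,0,0,0,0,0,0,0]

```text
t: 45.75
tcp_pos: [0.631, -0.1302, 0.209]
tcp_rot: [3.136, 0.087, 0.015]
force: [0.4, 0.7, 0.2]
opening: 0.0853
```

Run:
```python
from h import *
s=snap('wrist','w10.png'); np.savez('/tmp/w10',**s)
todo(.4425,.0325,.2)
P=cloud(s).reshape(-1,3)
for nm,cx,cy,r,lo,hi in(('flange',.63,-.131,.05,.026,.034),('tube',.62,.055,.035,.082,.1)):
    Q=P[(abs(P[:,0]-cx)<r)&(abs(P[:,1]-cy)<r)&(P[:,2]>lo)&(P[:,2]<hi)]
    if len(Q)>20: print(nm,len(Q),np.round(cv2.minAreaRect((Q[:,:2]*1000).astype(np.float32))[:2],1),np.median(Q[:,2]).round(4),Q[:,2].min(),Q[:,2].max())
```

```text
t 45.80 tcp [ 0.631  -0.1302  0.2089] yaw 0.056 F [0.2 0.2 0.2] open 0.0856 q7 -1.46
 shift now-axes [-8.96 -8.65  0.32]  turn [ 0.04 -0.09 -0.  ]  shift in wanted axes [-8.96 -8.65  0.45]
flange 2369 [[ 630.  -132.6]
 [  61.2   60.3]] 0.0303 0.026030682262221376 0.03377959831839219
tube 963 [[622.   49.2]
 [ 40.4  33. ]] 0.0888 0.08200413548342737 0.0920857505287801
```

View pics/w10.png

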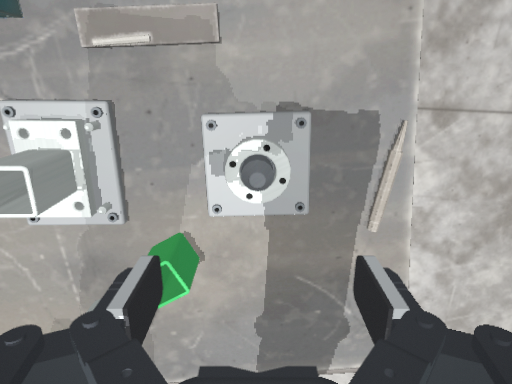

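The flange is flat on the round jig, with the post showing through at (257,172) and its top at about 32 mm once the camera offset is allowed for. Next is the pipe.

Request:
servo_tool:
  steps: [-0.4,-0.4,0,0,-0.1,0,-0.7,-0.7,0,0,0,0,-0.9,-0.9,0,0,0,0,-0.9,-0.9,0,0,0,0,-0.9,-0.9,0,0,0,0,-0.9,-0.9,0,0,0,0,-0.9,-0.8,0,0,0,0,-0.8,-0.7,0,0,0,0,-0.6,-0.5,0,0,0,0,-0.4,-0.3,0,0,0,0]

```text
t: 46.8
tcp_pos: [0.4602, 0.0096, 0.2014]
tcp_rot: [3.136, 0.09, -0.031]
force: [0.9, -0.1, -0.0]
opening: 0.0852
```

Request:
servo_tool:
  steps: [-0.2,-0.1,0,0,0,0,0,0,0,0,0,0,0,0,0,0,0,0,0,0,0,0,0,0,0,0,0,0,0,0,0,0,0,0,0,0,0,0,0,0,0,0,0,0,0,0,0,0,0,0,0,0,0,0,0,0,0,0,0,0]

```text
t: 47.8
tcp_pos: [0.4563, 0.0104, 0.2007]
tcp_rot: [3.136, 0.088, -0.034]
force: [0.1, -0.4, -0.1]
opening: 0.0856
```

Run:
```python
from h import *
todo(.4425,.0325,.047)
s=snap('wrist')
P=cloud(s).reshape(-1,3)
for nm,cx,cy,r,lo,hi in(('pipe',.444,.033,.03,.052,.07),):
    Q=P[(abs(P[:,0]-cx)<r)&(abs(P[:,1]-cy)<r)&(P[:,2]>lo)&(P[:,2]<hi)]
    if len(Q)>20: print(nm,len(Q),cv2.minEnclosingCircle((Q[:,:2]*1000).astype(np.float32)),np.round(cv2.minAreaRect((Q[:,:2]*1000).astype(np.float32))[:2],1),np.median(Q[:,2]).round(4))
```

```text
t 47.80 tcp [0.4563 0.0104 0.2007] yaw 0.056 F [ 0.1 -0.4 -0.1] open 0.0856 q7 -1.72
 shift now-axes [-0.46 -1.17  7.69]  turn [0.04 0.21 0.  ]  shift in wanted axes [-0.63 -1.14  7.68]
pipe 829 ((443.10992431640625, 31.066686630249023), 20.922317504882812) [[443.1  30.9]
 [ 40.8  41. ]] 0.0579
```

Request:
servo_tool:
  steps: [-0.25,-0.4,0,0,0.2,0,-0.2,-0.35,0,0,0,0,-0.1,-0.2,0.2,0,0,0,-0.05,-0.1,0.5,0,0,0,0,0,0.7,0,0,0,0,0,0.8,0,0,0,0,0,0.6,0,0,0,0,0,0.3,0,0,0,0,0,0.1,0,0,0,0,0,0,0,0,0]

```text
t: 48.85
tcp_pos: [0.4404, 0.0341, 0.1316]
tcp_rot: [3.137, 0.092, -0.0]
force: [-0.0, 0.5, 0.7]
opening: 0.0853
```

Run:
```python
from h import *
todo(.4425,.0322,.048)
```

```text
t 48.85 tcp [0.4404 0.0341 0.1316] yaw 0.059 F [-0.   0.5  0.7] open 0.0853 q7 -1.82
 shift now-axes [0.1  0.09 4.18]  turn [0.03 0.   0.  ]  shift in wanted axes [0.1  0.1  4.18]
```

Request:
servo_tool:
  steps: [0,0.06,0.3,0,0,0,0,0.03,0.6,0,0,0,0,0,0.7,0,0,0,0,0,0.7,0,0,0,-0.03,0,0.6,0,0,0,-0.03,0,0.5,0,0,0,-0.02,0,0.3,0,0,0,-0.02,0,0.2,0,0,0,0,0,0,0,0,0,0,0,0,0,0,0]

```text
t: 49.85
tcp_pos: [0.4423, 0.0317, 0.0523]
tcp_rot: [3.138, 0.091, 0.013]
force: [-0.1, 0.1, 0.8]
opening: 0.0854
```

Run:
```python
from h import *
todo(.4425,.0322,.048)
```

```text
t 49.85 tcp [0.4423 0.0317 0.0523] yaw 0.058 F [-0.1  0.1  0.8] open 0.0854 q7 -1.88
 shift now-axes [ 0.01 -0.02  0.22]  turn [ 0.03 -0.08 -0.  ]  shift in wanted axes [ 0.01 -0.02  0.22]
```

Request:
servo_tool:
  steps: [0,0,0.1,0,-0.08,0,0,0,0,0,0,0,0,0,0,0,0,0,0,0,0,0,0,0,0,0,0,0,0,0,0,0,0,0,0,0,0,0,0,0,0,0,0,0,0,0,0,0,0,0,0,0,0,0,0,0,0,0,0,0]
  jaw: 1

```text
t: 50.85
tcp_pos: [0.4429, 0.0317, 0.0515]
tcp_rot: [3.138, 0.09, 0.002]
force: [-0.1, 0.1, -1.4]
opening: 0.041
```

Run:
```python
from h import *
todo(.4425,.0322,.048)
```

```text
t 50.85 tcp [0.4429 0.0317 0.0515] yaw 0.058 F [-0.1  0.1 -1.4] open 0.0410 q7 -1.88
 shift now-axes [-0.02 -0.03  0.17]  turn [ 0.03 -0.01 -0.  ]  shift in wanted axes [-0.02 -0.03  0.17]
```

Request:
servo_tool:
  steps: [0,0,-0.2,0,0,0,0,0,-0.5,0,0,0,0,0,-0.8,0,0,0,0,0,-0.9,0,0,0,0,0,-0.9,0,0,0,0,0,-0.9,0,0,0,0,0,-0.7,0,0,0,0,0,-0.5,0,0,0,0,0,-0.2,0,0,0,0,0,0,0,0,0]

```text
t: 51.85
tcp_pos: [0.4412, 0.032, 0.1722]
tcp_rot: [3.138, 0.091, 0.001]
force: [0.4, 0.1, -2.6]
opening: 0.0408
```

Run:
```python
from h import *
s=snap('wrist','w11.png'); np.savez('/tmp/w11',**s)
todo(.630,-.1305,.16)
o=env.observe(); R=Ro.from_rotvec(o['tcp_rot']).as_matrix()
Y=(cloud(s)-o['tcp_pos'])@R*1000; Q=Y.reshape(-1,3)
Q=Q[(Q[:,2]<-4)&(Q[:,2]>-13)&(abs(Q[:,1])<18)&(abs(Q[:,0])<32)]
print(len(Q),Q.min(0),Q.max(0),np.median(Q[:,2]))
```

```text
t 51.90 tcp [0.441  0.032  0.1718] yaw 0.058 F [ 0.1  0.7 -3.1] open 0.0412 q7 -1.79
 shift now-axes [8.96 8.66 0.61]  turn [ 0.03 -0.   -0.  ]  shift in wanted axes [8.96 8.66 0.59]
2780 [-20.70871779 -17.98287092  -9.0484424 ] [21.92695042 17.99417222 -4.00011394] -6.863861271755697
```

View pics/w11.png

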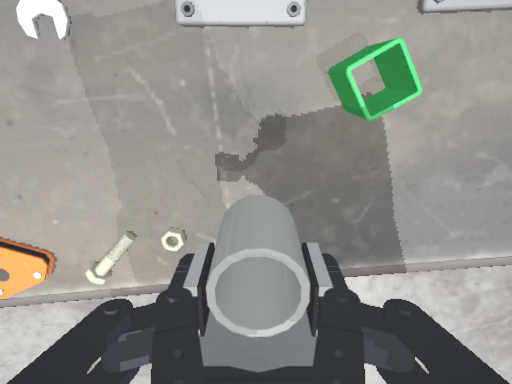

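The pipe is held upright and centred on the pads, with its rim centre at (258,290). I'll carry it to the round jig.

Request:
servo_tool:
  steps: [0.3,0.3,0,0,0,0,0.6,0.6,0,0,0,0,0.7,0.7,0,0,0,0,0.7,0.7,0,0,0,0,0.7,0.7,0,0,0,0,0.7,0.7,0,0,0,0,0.7,0.7,0,0,0,0,0.7,0.7,0,0,0,0,0.7,0.7,0,0,0,0,0.6,0.6,0,0,0,0]

```text
t: 52.9
tcp_pos: [0.5843, -0.1031, 0.1638]
tcp_rot: [3.135, 0.089, -0.016]
force: [0.1, -0.3, -2.8]
opening: 0.0406
```

Run:
```python
from h import *
todo(.6303,-.1307,.16)
```

```text
t 52.90 tcp [ 0.5843 -0.1031  0.1638] yaw 0.057 F [ 0.1 -0.3 -2.8] open 0.0406 q7 -1.51
 shift now-axes [2.22 1.51 0.17]  turn [0.05 0.11 0.  ]  shift in wanted axes [2.22 1.51 0.19]
```

Request:
servo_tool:
  steps: [0.5,0.3,0,0,0.1,0,0.4,0.2,0,0,0,0,0.3,0.15,0,0,0,0,0.2,0.1,0,0,0,0,0.1,0.05,0,0,0,0,0,0,0.2,0,0,0,0,0,0.3,0,0,0,0,0,0.2,0,0,0,0,0,0,0,0,0,0,0,0,0,0,0]

```text
t: 53.9
tcp_pos: [0.6169, -0.1208, 0.1451]
tcp_rot: [3.135, 0.088, -0.007]
force: [0.3, 0.6, -2.3]
opening: 0.0408
```

Run:
```python
from h import *
todo(.6303,-.1307,.12)
```

```text
t 53.90 tcp [ 0.6169 -0.1208  0.1451] yaw 0.056 F [ 0.3  0.6 -2.3] open 0.0408 q7 -1.49
 shift now-axes [0.64 0.52 1.25]  turn [0.05 0.05 0.  ]  shift in wanted axes [0.64 0.53 1.25]
```

Request:
servo_tool:
  steps: [0.25,0.2,0,0.05,0.05,0,0.2,0.17,0,0,0,0,0.12,0.1,0,0,0,0,0.05,0.05,0.2,0,0,0,0,0,0.4,0,0,0,0,0,0.4,0,0,0,0,0,0.2,0,0,0,0,0,0.1,0,0,0,0,0,0,0,0,0,0,0,0,0,0,0]

```text
t: 54.9
tcp_pos: [0.6308, -0.1315, 0.1163]
tcp_rot: [-3.14, -0.088, -0.0]
force: [-0.0, 0.1, -2.5]
opening: 0.0409
```

Run:
```python
from h import *
todo(.6303,-.1307,.0835)
```

```text
t 54.90 tcp [ 0.6308 -0.1315  0.1163] yaw 0.056 F [-0.   0.1 -2.5] open 0.0409 q7 -1.48
 shift now-axes [-0.02 -0.04  1.64]  turn [-0. -0.  0.]  shift in wanted axes [-0.02 -0.04  1.64]
```

Request:
servo_tool:
  steps: [-0.02,-0.04,0.2,0,0,0,0,0,0.25,0,0,0,0,0,0.25,0,0,0,0,0,0.2,0,0,0,0,0,0.1,0,0,0,0,0,0,0,0,0,0,0,0,0,0,0,0,0,0,0,0,0,0,0,0,0,0,0,0,0,0,0,0,0]

```text
t: 55.9
tcp_pos: [0.6308, -0.1306, 0.0953]
tcp_rot: [-3.14, -0.088, -0.002]
force: [0.3, -0.3, -2.7]
opening: 0.0408
```

Run:
```python
from h import *
todo(.6303,-.1307,.0835)
```

```text
t 55.90 tcp [ 0.6308 -0.1306  0.0953] yaw 0.056 F [ 0.3 -0.3 -2.7] open 0.0408 q7 -1.48
 shift now-axes [-0.03  0.    0.59]  turn [-0.   -0.01  0.  ]  shift in wanted axes [-0.03  0.    0.59]
```

Request:
servo_tool:
  steps: [-0.02,0,0.15,0,0,0,0,0,0.15,0,0,0,0,0,0.1,0,0,0,0,0,0.07,0,0,0,0,0,0.05,0,0,0,0,0,0.04,0,0,0,0,0,0,0,0,0,0,0,0,0,0,0,0,0,0,0,0,0,0,0,0,0,0,0]

```text
t: 56.9
tcp_pos: [0.6307, -0.1306, 0.0836]
tcp_rot: [-3.14, -0.088, -0.004]
force: [-0.1, -0.8, -1.9]
opening: 0.0408
```

Request:
servo_tool:
  steps: [0,0,0.04,0,0,0,0,0,0.04,0,0,0,0,0,0.03,0,0,0,0,0,0,0,0,0,0,0,0,0,0,0,0,0,0,0,0,0,0,0,0,0,0,0,0,0,0,0,0,0,0,0,0,0,0,0,0,0,0,0,0,0]

```text
t: 57.9
tcp_pos: [0.6311, -0.1306, 0.0836]
tcp_rot: [3.14, 0.088, 0.006]
force: [-1.6, 0.0, 0.6]
opening: 0.0409
```

Run:
```python
from h import *
todo(.6303,-.1307,.0835)
```

```text
t 57.90 tcp [ 0.6311 -0.1306  0.0836] yaw 0.056 F [-1.6  0.   0.6] open 0.0409 q7 -1.49
 shift now-axes [-0.04  0.    0.01]  turn [ 0.   -0.04 -0.  ]  shift in wanted axes [-0.04  0.    0.01]
```

It's seated: the weight is off the gripper and the height matches. I'll release it and back off.

Request:
servo_tool:
  steps: [0,0,0,0,0,0,0,0,0,0,0,0,0,0,0,0,0,0,0,0,0,0,0,0,0,0,0,0,0,0,0,0,0,0,0,0,0,0,0,0,0,0,0,0,-0.2,0,0,0,0,0,-0.4,0,0,0,0,0,-0.6,0,0,0]
  jaw: 0

```text
t: 58.9
tcp_pos: [0.6308, -0.1305, 0.1079]
tcp_rot: [-3.14, -0.088, -0.004]
force: [-0.4, 0.8, 0.5]
opening: 0.0856
```

Request:
servo_tool:
  steps: [0,0,-1,0,0,0,0,0,-1,0,0,0,0,0,-1,0,0,0,0,0,-1,0,0,0,-0.3,0,-0.8,0,0,0,-0.5,0,-0.5,0,0,0,-0.6,0,0,0,0,0,-0.5,0,0,0,0,0,-0.3,0,0,0,0,0,0,0,0,0,0,0]

```text
t: 59.9
tcp_pos: [0.5817, -0.1335, 0.2247]
tcp_rot: [3.139, 0.087, 0.01]
force: [-0.2, 0.0, -0.6]
opening: 0.0857
```

Run:
```python
from h import *
s=snap('wrist'); s2=snap('side'); todo()
a=cv2.resize(s['img'],(400,300)); b=cv2.resize(s2['img'][110:260,160:360],(400,300),interpolation=cv2.INTER_CUBIC)
cv2.imwrite('pics/f.png',cv2.cvtColor(np.hstack([a,b]),cv2.COLOR_RGB2BGR))
P=cloud(s).reshape(-1,3)
for nm,cx,cy,r,lo,hi in(('pipe',.63,-.131,.03,.082,.1),('tube',.62,.055,.035,.082,.1),('flange',.63,-.131,.05,.025,.035),('rjig',.63,-.131,.07,.007,.0165)):
    Q=P[(abs(P[:,0]-cx)<r)&(abs(P[:,1]-cy)<r)&(P[:,2]>lo)&(P[:,2]<hi)]
    if len(Q)>20: print(nm,len(Q),np.round(cv2.minAreaRect((Q[:,:2]*1000).astype(np.float32))[:2],1),np.median(Q[:,2]).round(4))
```

```text
t 60.00 tcp [ 0.5827 -0.1332  0.2247] yaw 0.056 F [ 0.1  0.6 -0.1] open 0.0853 q7 -1.44
 shift now-axes [0. 0. 0.]  turn [ 0.01 -0.07 -0.  ]  shift in wanted axes [0. 0. 0.]
pipe 979 [[ 631.4 -131.9]
 [  40.7   41.4]] 0.09
tube 883 [[621.5  48.9]
 [ 40.2  32.7]] 0.0893
flange 1135 [[ 633.1 -132.5]
 [  60.4   54.8]] 0.0301
rjig 7889 [[ 629.4 -132. ]
 [ 104.4  103.8]] 0.0103
```

View pics/f.png

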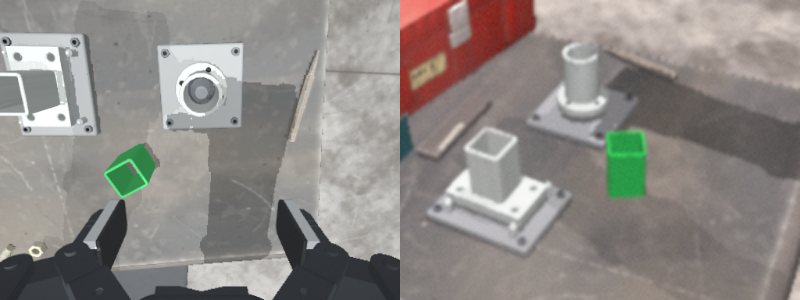

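Both stacks stand upright with the plates flat, and the arm is clear of everything. The green look-alike wasn't touched. I'll hand in now.

```bash
python3 -c "
from plant import env
print(env.hand_in())"
```

```text
the job is handed in; nothing more can be done
None
```

Both jigs are loaded and the job is handed in at about 60 s. The foot plate and square tube are on the square post, and the flange and pipe are on the round post. Each part was lowered until the force reading showed its weight resting on the jig, and only then released.

**Heights:** in the wrist camera after release, the plate tops read about 30 mm and the tube tops about 90 mm. That camera reads about 1.7 mm low, so these match the 32 mm and 92 mm they should be.

**Centring:** by the same camera, each part is within about 2 mm of its jig's axis, except the flange.
- **Flange:** it read 3.7 mm off in the last picture, but the pipe hides part of it there. Before the pipe went on it was within about 1 mm.
- **Square tube:** it was partly out of view in the last wrist picture, so its centring comes from the check just after it was placed.

**Camera disagreement:** the top and wrist cameras differed by up to about 2.5 mm in y, so I worked from wrist readings corrected by where the plate sat in the grip.

**State at the end:** the last pictures show both tubes upright and the gripper well clear of everything. The green look-alike was not touched. I did not measure tilt or rest speed directly, and the hand-in gave no verdict.

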